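# Find the soft spring mount and push its tag down

## Task

Three spring mounts of the vacuum pump stand on the checking plate. With the fingertips, press each of the three black pads firmly enough that it sinks a few millimetres and its orange travel ring shifts, to find the softest mount; only then push that mount's yellow tag fully down, leave the other two tags up and come clear. Pick nothing up, and leave the bottles, beakers and tools round the plate where they are.

Things in the scene. Friction and masses are not known exactly. Their poses are not given: they have to be found in the camera images.
- plate: fixed aluminium plate, 180 (x) by 370 mm (y), top 12 mm above the bench; origin at the centre of its underside, x away from the robot, y along the row to the robot's left. Bolted on it are 3 spring mounts alike outside, 110 mm apart: left, middle, right, each a black pad (42 mm across) on a coil and, 70 mm in front, a yellow tag. Stiffness is hidden and changes places each time
- left_pad (a point): centre of the left mount's pad top at rest, 62 mm above the bench (the point stays when the pad is pressed). The pad sinks straight down up to 14 mm and springs back; it starts to give at 1.5 N. At 6 N the softest sinks about 13 mm, either other one 4 to 6 mm; bottoming the stiffest takes 17 N
- left_tag (a point): centre of the left mount's yellow tag top when up, 52 mm above the bench (the point stays when the tag is pushed). Top 12 mm (x) by 22 mm (y). It slides down 14 mm at about 3 N to a stop 2 mm proud of its black housing (22 x 32 mm, top 36 mm above the bench), stays where left and has no spring
- middle_pad (a point): centre of the middle mount's pad top at rest, 62 mm above the bench (the point stays when the pad is pressed). The pad sinks straight down up to 14 mm and springs back; it starts to give at 1.5 N. At 6 N the softest sinks about 13 mm, either other one 4 to 6 mm; bottoming the stiffest takes 17 N
- middle_tag (a point): centre of the middle mount's yellow tag top when up, 52 mm above the bench (the point stays when the tag is pushed). Top 12 mm (x) by 22 mm (y). It slides down 14 mm at about 3 N to a stop 2 mm proud of its black housing (22 x 32 mm, top 36 mm above the bench), stays where left and has no spring
- right_pad (a point): centre of the right mount's pad top at rest, 62 mm above the bench (the point stays when the pad is pressed). The pad sinks straight down up to 14 mm and springs back; it starts to give at 1.5 N. At 6 N the softest sinks about 13 mm, either other one 4 to 6 mm; bottoming the stiffest takes 17 N
- right_tag (a point): centre of the right mount's yellow tag top when up, 52 mm above the bench (the point stays when the tag is pushed). Top 12 mm (x) by 22 mm (y). It slides down 14 mm at about 3 N to a stop 2 mm proud of its black housing (22 x 32 mm, top 36 mm above the bench), stays where left and has no spring
- pad_a (a joint): how far the pad of mount a (the letters are no order: any letter may stand left, middle or right, and nothing outside shows which; the reading moves when that mount is handled) is pressed down now, m: 0 at rest, 0.014 at its stop
- tag_a (a joint): how far the tag of mount a (the letters are no order: any letter may stand left, middle or right, and nothing outside shows which; the reading moves when that mount is handled) is pushed down, m: 0 up, 0.014 at its stop
- ring_a (a joint): travel ring of mount a (the letters are no order: any letter may stand left, middle or right, and nothing outside shows which; the reading moves when that mount is handled), m: an orange ring, 13 mm across, on the thin upright pin at the right-hand side of the pad. It starts at 0, resting on its post, and records the deepest press of that pad so far; a pad counts as tried once it reads over 0.002
- pad_b (a joint): how far the pad of mount b (the letters are no order: any letter may stand left, middle or right, and nothing outside shows which; the reading moves when that mount is handled) is pressed down now, m: 0 at rest, 0.014 at its stop
- tag_b (a joint): how far the tag of mount b (the letters are no order: any letter may stand left, middle or right, and nothing outside shows which; the reading moves when that mount is handled) is pushed down, m: 0 up, 0.014 at its stop
- ring_b (a joint): travel ring of mount b (the letters are no order: any letter may stand left, middle or right, and nothing outside shows which; the reading moves when that mount is handled), m: an orange ring, 13 mm across, on the thin upright pin at the right-hand side of the pad. It starts at 0, resting on its post, and records the deepest press of that pad so far; a pad counts as tried once it reads over 0.002
- pad_c (a joint): how far the pad of mount c (the letters are no order: any letter may stand left, middle or right, and nothing outside shows which; the reading moves when that mount is handled) is pressed down now, m: 0 at rest, 0.014 at its stop
- tag_c (a joint): how far the tag of mount c (the letters are no order: any letter may stand left, middle or right, and nothing outside shows which; the reading moves when that mount is handled) is pushed down, m: 0 up, 0.014 at its stop
- ring_c (a joint): travel ring of mount c (the letters are no order: any letter may stand left, middle or right, and nothing outside shows which; the reading moves when that mount is handled), m: an orange ring, 13 mm across, on the thin upright pin at the right-hand side of the pad. It starts at 0, resting on its post, and records the deepest press of that pad so far; a pad counts as tried once it reads over 0.002
- marker: blue-and-white marker pen, 128 mm long, 16 mm thick, lying behind the plate; origin at its underside; a loose bystander
- stopper: cream rubber stopper, 35 mm across, 28 mm high, standing behind the plate; origin at its underside; a loose bystander
- screwdriver: red-handled screwdriver, 165 mm long, 21 mm thick, lying to the right of the plate; origin at its underside; a loose bystander
- wash_bottle: white squeeze wash bottle, 183 mm high, at the back; origin at its underside; a loose bystander
- salt_bottle: white reagent bottle with a blue cap, 125 mm high, behind the flask; origin at its underside; a loose bystander
- beaker_a: clear beaker, 75 mm wide, 100 mm high, on the left; origin at its underside; a loose bystander
- beaker_b: clear beaker, 75 mm wide, 100 mm high, on the left beside the flask; origin at its underside; a loose bystander
- filter_flask: fixed conical glass flask with a side hose, 145 mm wide, 205 mm high, to the left of the plate; origin at its underside; an obstacle to keep the arm clear of

How it is judged:
On the way, in this order (a step that is already met when the one before it is completed fails the run):
1. all three pads have been tried (every travel ring moved by more than 2 mm) with all tags still up (value of joint each of ring_a, ring_b, ring_c above 0.002 m and value of joint each of tag_a, tag_b, tag_c below 0.003 m), for 0.1 s.
2. the softest mount's tag is pushed fully down (value of joint tag_b above 0.0115 m), for 0.2 s.
At the end, for the whole second after the job is handed in: The softest mount's tag is at least 11.5 mm down of its 14 mm, the other two tags are less than 3 mm down, all three travel rings have been moved by more than 2 mm and all pads have sprung back to within 2 mm (value of joint each of ring_a, ring_b, ring_c above 0.002 m and value of joint tag_b above 0.0115 m and value of joint each of tag_a, tag_c below 0.003 m and value of joint each of pad_a, pad_b, pad_c below 0.002 m); the robot touches nothing.
It fails at once if a tag of a stiffer mount is pushed down (more than 4 mm) (value of joint any of tag_a, tag_c above 0.004 m).
It fails at once if a tag is pushed (more than 4 mm) before all three pads have been tried (value of joint tag_b above 0.004 m and not (value of joint each of ring_a, ring_b, ring_c above 0.002 m)).
It fails at once if a bystander is lifted, carried or pushed away (more than 20 mm) (distance of any of marker, stopper, screwdriver, wash_bottle, salt_bottle, beaker_a, beaker_b from where it was at the start of the episode above 0.02 m).
It also fails if it takes over 51 s, if anything falls off the work surface, if the arm or the gripper's body presses on something with over 40 N, if the wrist force passes 120 N, or if a joint passes its speed limit or range.

## Robot

A 7-joint arm with a two-finger parallel gripper is mounted at the origin on a cart in front of the work surface, level with it; the furniture and walls round the work are solid. World frame = base frame: x ahead of the robot, y to its left, z up, the work surface at z = 0. Lengths are in m, angles in rad, forces in N, time in s.
With the tool pointing down it reaches from about 0.35 to 0.9 m from the base axis. Payload 8.1 kg.
Tool frame: the origin (TCP) lies at the very end of the fingers, on their centre line; the grasp point (between the pads) lies arm.hold_point_z behind it (arm.hold_point_z is the distance from the TCP to the grasp point, in m); z points along the fingers, y is the line along which they close (so a half turn about z gives the same grasp; the last joint's range is limited). The gripper opens to 92 mm and grips with 3 to 60 N. Pads are 19 mm wide; open, the fingers measure 130 mm over their backs; the gripper's body (75 mm by 190 mm) begins 47 mm behind the grasp point.
Start: joints at [1.216, 0.434, 0.025, 1.573, -0.012, 1.134, -0.075], TCP at [0.156, -0.605, 0.227] pointing down, gripper open.
Joint ranges: [-2.62, 2.62], [-0.44, 2.09], [-1.27, 1.32], [0.08, 2.57], [-1.32, 4.46], [0.12, 2], [-2.74, 2.74]. Speed limits (rad/s): [2.22, 2.22, 3.01, 3.01, 3.14, 3.14, 3.14].

## Interface

Orientations are given as a rotation vector (axis times angle).
In Python, from cell import arm, vision, job, cut_out gives the robot as it stands. The module is installed in compiled form; this text tells all that it offers.
- The arm moves only by the tool play_rows, never from a script. Its argument "increments" is text: rows parted by semicolons, each of 5 numbers parted by spaces: the shift along the tool's x, y, z in cm, then the turn about the tool's z in degrees, then the opening, from -1 (shut) to 1 (fully open), so that 0 is half open. A call has 1 to 5 rows; each row shifts and turns the commanded pose from where the row before left it, along the tool's axes as they then stand; what a row does not reach is not made up. A row lasts 1/12 s, in which the tool goes at most 41.7 mm and 7.16 degrees, less where a joint would pass 70% of its speed; a pose out of reach is approached as far as the arm can. A call is refused whole if a number of a shift passes 4.17 or a number of a turn 7.16, either way. A call with a gripper value outside its range is refused whole. The fingers move at their own pace and stop on an object; "grip_force" is the grip in N (left out, the last holds). Time passes only in rows, so rows that do not move let the fingers close. It gives the time, the measured TCP pose, the force, the opening and the grip force at its end, in the units of the state.
- arm.observe(): the state, without advancing time (a new reading comes with each control period).
- vision.get_image(name): name is "side" or "top"; returns a dict with "frame" (480x640x3 uint8, red, green, blue), "z_map" (480x640 float32, m along the optical axis (not along the pixel's ray), 0 where there is no reading), "mtx" (3x3 intrinsics, pixels), "cam_to_world" (4x4, takes a point from camera to world coordinates). Camera axes: x right, y up, looking along -z (the intrinsics and any distortion apply to the point x, -y, -z); pixel columns grow to the right and rows downward; lengths in m; the calibration is good to about 2 mm. A picture is of the moment at which its call begins.
- job.sign_off(): hands the job in; it is judged then, once.
Trained networks look in a picture, given as the dict that the camera call returned (one of the last four; its "shot" number tells which), for a name from the list of things; names that differ only in an ending like _2 or _b are one class to them, and where a whole thing is asked for, a point or a joint stands for the part that bears it (a point fixed in the world has none). Each returns a list of dicts, best first, with "confidence" (0 to 1); they miss things now and then, are a little off and sometimes report something else, mostly with a low value. They report only what shows in the picture. A call takes as long as a camera call.
- cut_out(query, picture): "mask" (480x640 bool, what is visible of it) and "point" ([row, column] in pixels, amid what is visible of it).
The state is a dict: "clock": time; "joints": joint angles; "dq": joint speeds; "joint_efforts": joint torques, N m; "position": TCP position; "ee_rot": TCP orientation; "force": force on the tool from outside, world axes, zero at the start; "ft_torque": the same for the moment, N m; "width": opening from 0.0 (shut) to 1.0 (fully open); "gripper_force": force on a finger pad.
Only numpy, scipy, OpenCV 4.12 (cv2) and the standard library are available. Lean on these libraries where they do the work, as an engineer would, in place of code of your own. Each camera call takes 0.05 s, during which the arm holds its last target. There are 200 camera calls.

## Working session

There is one attempt and no reset: what is moved stays moved. The work goes in short steps, Python scripts to look and compute and a tool call to move; the robot and the scene stay as the last step left them, time stands still between calls to the robot, and variables do not carry over. Pictures are saved under pics/ and viewed, at most 10 in all, crops included, and the job is handed in when it is done.

Besides the shell and the picture viewer there is one more tool, called after "Call:" by a JSON object that holds its "op" and its "data". play_rows: Moves the arm, as the interface text tells. Its arguments: {"type":"object","properties":{"increments":{"type":"string"},"grip_force":{"type":"number"}},"required":["increments"]}

```bash
mkdir -p pics; cat > h.py <<'E'
import numpy as np, cv2
from cell import arm, vision, job, cut_out
def world(p,r,c):
    z=p["z_map"][r,c]; K=p["mtx"]
    v=np.array([(c-K[0,2])/K[0,0]*z,-(r-K[1,2])/K[1,1]*z,-z,1*np.ones_like(z)])
    return (p["cam_to_world"]@v)[:3]
def mw(p,m):
    r,c=np.nonzero(m&(p["z_map"]>0)); return world(p,r,c).T
E
python3 - <<'E'
from h import *
s=arm.observe(); print(s["position"],s["ee_rot"],s["clock"],arm.hold_point_z,s["force"])
for n in("top","side"):
    p=vision.get_image(n); cv2.imwrite(f"pics/{n}0.png",p["frame"][...,::-1])
    print(n,p["cam_to_world"][:3,3].round(3))
    for q in("left_pad","middle_pad","right_pad","left_tag","middle_tag","right_tag","plate"):
        for d in cut_out(q,p)[:3]:
            w=mw(p,d["mask"]); 
            if len(w): t=w[w[:,2]>np.percentile(w[:,2],90)-.004]; print(q,round(d["confidence"],2),d["point"],d["mask"].sum(),np.median(w,0).round(3),w.min(0).round(3),w.max(0).round(3))
E
```

```text
[ 0.15548833 -0.6047971   0.22595335] [-3.11520919e+00 -3.94089391e-01  5.75520165e-04] 0.0 0.0188 [-0.09653275  0.04674124 -0.81092271]
top [ 0.481 -0.005  1.229]
middle_pad 0.71 [287.1, 391.7] 7891 [ 0.51  -0.182  0.012] [ 0.398 -0.399 -0.005] [ 0.62  -0.01   0.062]
right_pad 0.93 [289.2, 392.1] 7637 [ 0.509 -0.182  0.012] [ 0.398 -0.396 -0.006] [ 0.62  -0.01   0.058]
left_tag 0.73 [289.5, 392.8] 7349 [ 0.508 -0.176  0.012] [ 0.4   -0.394 -0.006] [ 0.618 -0.008  0.057]
middle_tag 0.64 [287.9, 389.4] 7906 [ 0.509 -0.182  0.012] [ 0.4   -0.401 -0.006] [ 0.62  -0.008  0.062]
right_tag 0.9 [286.0, 387.8] 7954 [ 0.51  -0.185  0.012] [ 0.4   -0.396 -0.006] [ 0.62  -0.01   0.059]
plate 0.76 [289.0, 392.0] 7611 [ 0.51  -0.18   0.012] [ 0.398 -0.396 -0.004] [ 0.62  -0.01   0.057]
side [ 0.429 -1.003  0.748]
left_pad 0.91 [341.3, 289.6] 5315 [ 0.497 -0.266  0.012] [ 0.398 -0.397 -0.001] [ 0.615 -0.012  0.06 ]
left_pad 0.63 [279.6, 254.2] 83 [ 0.445 -0.106  0.048] [ 0.438 -0.112  0.014] [ 0.453 -0.05   0.055]
middle_pad 0.9 [340.1, 287.0] 5862 [ 0.495 -0.264  0.012] [ 0.395 -0.397 -0.003] [ 0
[... 218 characters left out ...]
8]
right_pad 0.26 [216.0, 369.1] 1515 [0.727 0.04  0.082] [ 0.699  0.001 -0.005] [0.831 0.376 0.182]
left_tag 0.97 [340.5, 288.2] 5988 [ 0.498 -0.264  0.012] [ 0.395 -0.397 -0.003] [0.618 0.009 0.061]
middle_tag 0.85 [338.9, 289.2] 5736 [ 0.497 -0.263  0.012] [ 0.395 -0.397 -0.002] [0.617 0.008 0.061]
middle_tag 0.16 [343.6, 310.7] 505 [ 0.541 -0.318  0.06 ] [ 0.521 -0.35   0.014] [ 0.561 -0.289  0.066]
right_tag 0.79 [344.6, 289.0] 5793 [ 0.499 -0.265  0.012] [ 0.398 -0.397 -0.003] [ 0.617 -0.009  0.064]
plate 0.85 [339.5, 288.0] 6064 [ 0.497 -0.264  0.012] [ 0.396 -0.397 -0.003] [0.617 0.007 0.063]
plate 0.54 [166.0, 244.8] 531 [0.463 0.343 0.081] [ 0.442  0.269 -0.006] [0.51  0.606 0.102]
```

View pics/top0.png

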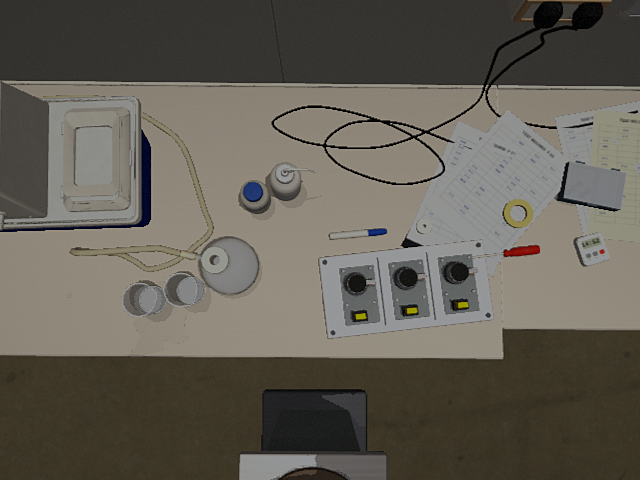

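View pics/side0.png

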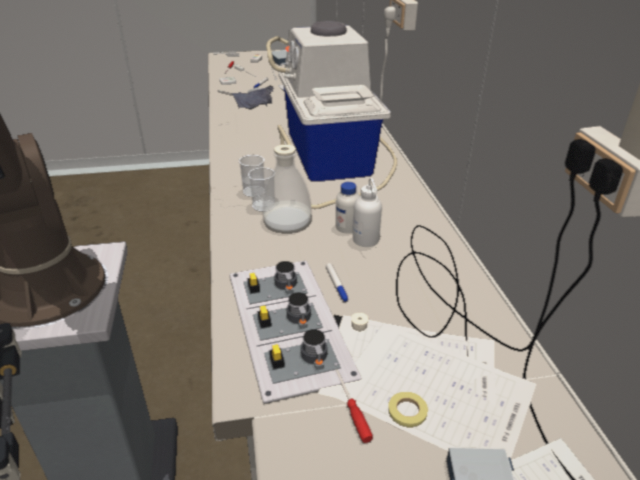

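The top view shows the plate at about (320–492, 240–338), turned a few degrees, with pads at (356,283), (407,278), (458,272) and tags at (360,316), (410,311), (460,305). The side view shows the same, with the screwdriver close to the plate's right end.

```bash
python3 - <<'E'
from h import *
from scipy.spatial.transform import Rotation as R
for n in("top","side"):
    p=vision.get_image(n); f=p["frame"]; hsv=cv2.cvtColor(f,cv2.COLOR_RGB2HSV)
    m=((hsv[...,0]>22)&(hsv[...,0]<34)&(hsv[...,1]>170)&(hsv[...,2]>110)).astype(np.uint8)
    nb,l,st,ce=cv2.connectedComponentsWithStats(m)
    for i in range(1,nb):
        if st[i,4]>15:
            w=mw(p,l==i); t=w[w[:,2]>.046]
            if len(t): print(n,"tag",ce[i].round(1),len(t),((t.min(0)+t.max(0))/2).round(4),t.mean(0).round(4),np.ptp(t,0).round(3))
    r,c=np.mgrid[0:480,0:640]; W=np.moveaxis(world(p,r,c),0,-1)
    m=((W[...,2]>.056)&(W[...,2]<.068)&(W[...,0]>.45)&(W[...,0]<.6)&(W[...,1]<0)&(W[...,1]>-.4)&(f.max(-1)<90)).astype(np.uint8)
    nb,l,st,ce=cv2.connectedComponentsWithStats(m)
    for i in range(1,nb):
        if st[i,4]>40:
            t=W[l==i]; print(n,"pad",ce[i].round(1),len(t),((t.min(0)+t.max(0))/2).round(4),t.mean(0).round(4),np.ptp(t,0).round(3))
    if n=="top":
        w=W[(W[...,2]>.007)&(W[...,0]>.38)&(W[...,0]<.64)&(W[...,1]<.01)&(W[...,1]>-.41)&(np.abs(W[...,2]-.012)<.004)&(f.min(-1)>110)]
        print(cv2.minAreaRect((w[:,:2]*1000).astype(np.float32)))
    x=f[225:350,310:500] if n=="top" else f[250:400,220:370]
    cv2.imwrite(f"pics/c{n}.png",cv2.resize(x[...,::-1],None,fx=4,fy=4,interpolation=cv2.INTER_CUBIC))
s=arm.observe(); print(R.from_rotvec(s["ee_rot"]).as_matrix().round(3))
E
```

```text
top tag [462.4 304.3] 52 [ 0.474  -0.3166  0.052 ] [ 0.4744 -0.3166  0.0521] [0.011 0.022 0.011]
top tag [411.3 310.1] 51 [ 0.4604 -0.2079  0.0528] [ 0.4613 -0.2077  0.0524] [0.011 0.021 0.01 ]
top tag [360.4 315.9] 49 [ 0.4489 -0.0993  0.0526] [ 0.4482 -0.099   0.0524] [0.011 0.019 0.012]Traceback (most recent call last):
  File "<stdin>", line 11, in <module>
  File "h.py", line 6, in world
    return (p["cam_to_world"]@v)[:3]
            ~~~~~~~~~~~~~~~~~^~
ValueError: matmul: Input operand 1 has a mismatch in its core dimension 0, with gufunc signature (n?,k),(k,m?)->(n?,m?) (size 480 is different from 4)
```

```bash
python3 - <<'E'
from h import *
from scipy.spatial.transform import Rotation as R
for n in("top","side"):
    p=vision.get_image(n); f=p["frame"]; hsv=cv2.cvtColor(f,cv2.COLOR_RGB2HSV)
    r,c=np.mgrid[0:480,0:640]; W=world(p,r.ravel(),c.ravel()).T.reshape(480,640,3)
    if n=="side":
        m=((hsv[...,0]>22)&(hsv[...,0]<34)&(hsv[...,1]>170)&(hsv[...,2]>110)&(W[...,2]>.049)&(W[...,2]<.056)&(W[...,0]<.5)).astype(np.uint8)
        nb,l,st,ce=cv2.connectedComponentsWithStats(m)
        for i in range(1,nb):
            if st[i,4]>15: t=W[l==i]; print("tag",len(t),t.mean(0).round(4),np.ptp(t,0).round(3))
    m=((W[...,2]>.057)&(W[...,2]<.068)&(W[...,0]>.45)&(W[...,0]<.6)&(W[...,1]<0)&(W[...,1]>-.4)&(f.max(-1)<110)).astype(np.uint8)
    nb,l,st,ce=cv2.connectedComponentsWithStats(m)
    for i in range(1,nb):
        if st[i,4]>40:
            t=W[l==i]; print(n,"pad",ce[i].round(1),len(t),((t.min(0)+t.max(0))/2).round(4),t.mean(0).round(4),np.ptp(t,0).round(3))
    x=f[225:350,310:500] if n=="top" else f[250:400,220:370]
    cv2.imwrite(f"pics/c{n}.png",cv2.resize(x[...,::-1],None,fx=4,fy=4,interpolation=cv2.INTER_CUBIC))
s=arm.observe(); print(R.from_rotvec(s["ee_rot"]).as_matrix().round(3))
E
```

```text
top pad [458.8 271.4] 286 [ 0.544  -0.3076  0.0623] [ 0.544  -0.3075  0.0619] [0.041 0.041 0.01 ]
top pad [407.9 277.3] 287 [ 0.5312 -0.1999  0.0624] [ 0.5305 -0.199   0.0622] [0.038 0.043 0.01 ]
top pad [356.3 283. ] 280 [ 0.5176 -0.0913  0.0622] [ 0.5176 -0.0896  0.0619] [0.038 0.043 0.01 ]
tag 24 [ 0.4458 -0.1042  0.0519] [0.011 0.021 0.005]
tag 31 [ 0.4588 -0.2129  0.0519] [0.01  0.019 0.005]
tag 46 [ 0.4724 -0.3217  0.0516] [0.011 0.02  0.005]
side pad [284.5 266.9] 174 [ 0.5152 -0.0923  0.0615] [ 0.5152 -0.094   0.0616] [0.037 0.039 0.009]
side pad [297.5 298.9] 226 [ 0.5286 -0.2009  0.0612] [ 0.5279 -0.2019  0.0617] [0.037 0.04  0.008]
side pad [313.3 337.2] 290 [ 0.5417 -0.3094  0.0614] [ 0.5413 -0.3112  0.0616] [0.037 0.041 0.009]
[[ 0.968  0.249 -0.   ]
 [ 0.249 -0.968 -0.   ]
 [-0.     0.    -1.   ]]
```

View pics/ctop.png

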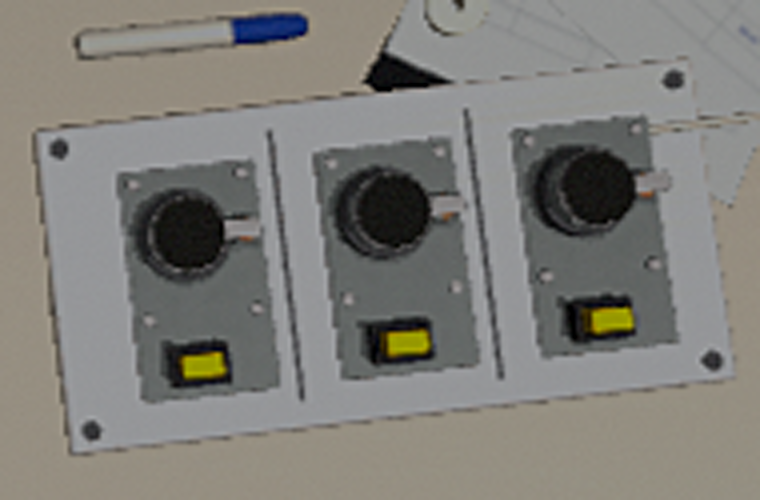

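View pics/cside.png

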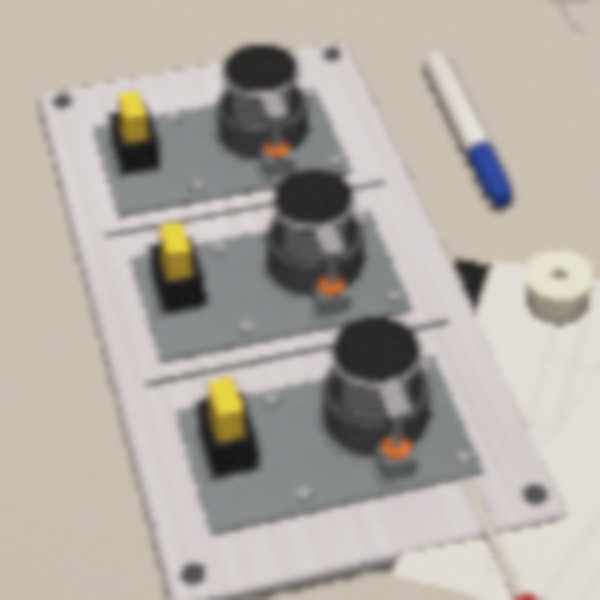

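Both cameras agree within about 3 mm: the pads sit at z 62 mm, the tags at 52 mm, and plate yaw is about 6.9°. I'll close the fingers, align with the plate and go over the right pad.

Call:
{"op": "play_rows", "data": {"increments": "0 0 0 7.16 -1; 3.5 -2.09 0 0 -1; 3.5 -2.09 0 0 -1; 3.5 -2.09 0 0 -1; 3.5 -2.09 0 0 -1"}}

```text
clock: 1.37
position: [0.2851, -0.5035, 0.2269]
ee_rot: [3.135, 0.198, 0.0]
force: [0.6, -0.1, 0.3]
width: 0.685
gripper_force: 0.0
```

Call:
{"op": "play_rows", "data": {"increments": "3.5 -2.09 0 0 -1; 3.5 -2.09 0 0 -1; 3.5 -2.09 0 0 -1; 3.5 -2.09 0 0 -1; 0 0 0 0 -1"}}

```text
clock: 1.78
position: [0.4204, -0.3965, 0.2269]
ee_rot: [-3.131, -0.217, -0.007]
force: [1.5, 0.0, -0.2]
width: 0.325
gripper_force: 0.0
```

Call:
{"op": "play_rows", "data": {"increments": "3.5 -2.09 0 0 -1; 3.5 -2.09 0 0 -1; 3.5 -2.09 0 0 -1; 3.5 -2.09 0 0 -1; 0 0 0 0 -1"}}

```text
clock: 2.2
position: [0.5476, -0.2949, 0.2266]
ee_rot: [-3.13, -0.216, -0.007]
force: [0.2, 1.1, 0.6]
width: 0.011
gripper_force: 0.0
```

Call:
{"op": "play_rows", "data": {"increments": "0 0 0 0 -1; 0 0 0 0 -1; 0 0 0 0 -1; 0 0 0 0 -1; 0 0 0 0 -1"}}

```text
clock: 2.62
position: [0.5397, -0.3047, 0.2269]
ee_rot: [3.135, 0.195, -0.0]
force: [0.2, 0.1, -0.4]
width: 0.004
gripper_force: 0.0
```

Call:
{"op": "play_rows", "data": {"increments": "0.3 0.1 3.5 0 -1; 0 0 3.5 0 -1; 0 0 3.5 0 -1; 0 0 3.5 0 -1; 0 0 0 0 -1"}}

```text
clock: 3.03
position: [0.539, -0.3029, 0.0804]
ee_rot: [-3.131, -0.197, 0.015]
force: [-1.7, 0.6, -1.5]
width: 0.006
gripper_force: 0.0
```

Call:
{"op": "play_rows", "data": {"increments": "0 0 0.5 0 -1; 0 0 0.5 0 -1; 0 0 0.5 0 -1; 0 0 0 0 -1; 0 0 0 0 -1"}}

```text
clock: 3.45
position: [0.5443, -0.3044, 0.0729]
ee_rot: [3.134, 0.199, 0.002]
force: [-0.7, 1.1, 0.4]
width: 0.007
gripper_force: 0.0
```

Call:
{"op": "play_rows", "data": {"increments": "0 0 0.2 0 -1; 0 0 0.2 0 -1; 0 0 0.2 0 -1; 0 0 0 0 -1; 0 0 0 0 -1"}}

```text
clock: 3.87
position: [0.5436, -0.304, 0.0656]
ee_rot: [-3.135, -0.199, 0.0]
force: [0.5, -0.3, -0.7]
width: 0.005
gripper_force: 0.0
```

Call:
{"op": "play_rows", "data": {"increments": "0 0 0.2 0 -1; 0 0 0.2 0 -1; 0 0 0.2 0 -1; 0 0 0.2 0 -1; 0 0 0.2 0 -1"}}

```text
clock: 4.28
position: [0.5439, -0.3041, 0.0561]
ee_rot: [3.135, 0.199, 0.001]
force: [-2.0, 1.9, 9.8]
width: 0.006
gripper_force: 4.5
```

Call:
{"op": "play_rows", "data": {"increments": "0 0 0 0 -1; 0 0 0 0 -1; 0 0 0 0 -1; 0 0 0 0 -1; 0 0 0 0 -1"}}

```text
clock: 4.7
position: [0.5439, -0.3041, 0.0563]
ee_rot: [3.135, 0.199, 0.001]
force: [-1.4, 1.4, 8.1]
width: 0.005
gripper_force: 4.0
```

```bash
python3 - <<'E'
from h import *
F=[]
for i in range(4):
    p=vision.get_image("side"); s=arm.observe(); F.append(s["force"][2])
print(s["position"],np.round(F,2),s["clock"])
x=p["frame"][250:400,220:370]
cv2.imwrite("pics/pr1.png",cv2.resize(x[...,::-1],None,fx=4,fy=4,interpolation=cv2.INTER_CUBIC))
E
```

```text
[ 0.54392876 -0.30414954  0.05633271] [7.94 7.82 7.7  8.42] 4.9
```

View pics/pr1.png

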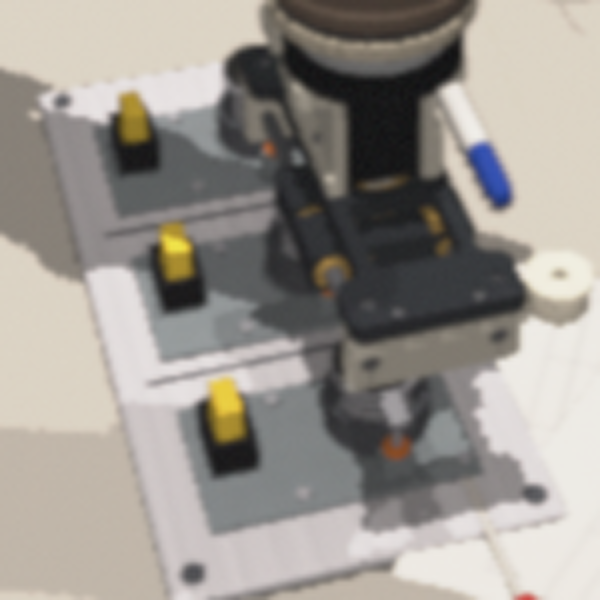

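The gripper is pressing the right pad at about 8 N and 5.7 mm. The orange ring at (396,447) has hardly shifted, so I'll press deeper and compare the ring position numerically.

Call:
{"op": "play_rows", "data": {"increments": "0 0 0.2 0 -1; 0 0 0.2 0 -1; 0 0 0 0 -1; 0 0 0 0 -1; 0 0 0 0 -1"}}

```text
clock: 5.32
position: [0.544, -0.3042, 0.0527]
ee_rot: [3.135, 0.199, 0.001]
force: [-2.1, 1.7, 12.4]
width: 0.004
gripper_force: 6.0
```

```bash
cat >> h.py <<'E'
def rings(p):
    f=p["frame"]; hsv=cv2.cvtColor(f,cv2.COLOR_RGB2HSV)
    m=((hsv[...,0]<14)&(hsv[...,1]>120)&(hsv[...,2]>70)).astype(np.uint8); m[:255]=0; m[375:]=0; m[:,:260]=0; m[:,340:]=0
    nb,l,st,ce=cv2.connectedComponentsWithStats(m)
    return [(ce[i].round(2).tolist(),int(st[i,4])) for i in range(1,nb) if st[i,4]>4]
E
python3 - <<'E'
from h import *
class P(dict):pass
print(rings({"frame":cv2.imread("pics/side0.png")[...,::-1].copy()}))
for i in range(3):
    p=vision.get_image("side"); s=arm.observe(); print(s["position"][2],s["force"][2])
print(rings(p))
E
```

```text
[([288.82, 286.76], 17), ([302.22, 321.04], 23), ([318.61, 361.48], 31)]
0.05268607400413801 12.464291107999275
0.05272236413009923 11.277530843938687
0.05269836627915607 11.863940122525877
[([318.43, 362.0], 21)]
```

Call:
{"op": "play_rows", "data": {"increments": "0 0 -0.5 0 -1; 0 0 -1 0 -1; 0 0 -1 0 -1; 0 0 -1 0 -1; 0 0 0 0 -1"}}

```text
clock: 5.88
position: [0.5448, -0.3046, 0.089]
ee_rot: [3.134, 0.199, 0.004]
force: [0.2, -0.1, 1.2]
width: 0.005
gripper_force: 0.0
```

```bash
python3 - <<'E'
from h import *
p=vision.get_image("side"); s=arm.observe(); print(s["position"],s["force"][2],rings(p))
E
```

```text
[ 0.54443552 -0.30436582  0.08799348] -0.45317459891843315 [([287.88, 287.12], 8), ([302.22, 321.56], 18), ([318.57, 358.11], 28)]
```

Right ring is up 3.4 px after release, so that pad is tried (about 1.1 N/mm, stiff). Next is the middle pad.

Call:
{"op": "play_rows", "data": {"increments": "0 -3.6 0 0 -1; 0 -3.6 0 0 -1; 0 -3.6 0 0 -1; 0 0 0 0 -1; 0 0 0 0 -1"}}

```text
clock: 6.35
position: [0.5299, -0.1941, 0.0865]
ee_rot: [-3.134, -0.206, 0.001]
force: [-0.0, -1.6, -0.6]
width: 0.001
gripper_force: 0.0
```

Call:
{"op": "play_rows", "data": {"increments": "0 0 0.9 0 -1; 0 0 0.9 0 -1; 0 0 0.3 0 -1; 0 0 0 0 -1; 0 0 0 0 -1"}}

```text
clock: 6.77
position: [0.5296, -0.1976, 0.065]
ee_rot: [-3.135, -0.197, 0.002]
force: [0.4, -0.0, 0.3]
width: 0.005
gripper_force: 0.0
```

Call:
{"op": "play_rows", "data": {"increments": "0 0 0.2 0 -1; 0 0 0.2 0 -1; 0 0 0.2 0 -1; 0 0 0.2 0 -1; 0 0 0.2 0 -1"}}

```text
clock: 7.18
position: [0.5304, -0.1973, 0.0561]
ee_rot: [3.135, 0.198, 0.001]
force: [-2.3, -0.9, 7.2]
width: 0.003
gripper_force: 3.6
```

Call:
{"op": "play_rows", "data": {"increments": "0 0 0 0 -1; 0 0 0 0 -1; 0 0 0 0 -1; 0 0 0 0 -1; 0 0 0 0 -1"}}

```text
clock: 7.6
position: [0.5304, -0.1973, 0.0562]
ee_rot: [3.135, 0.199, 0.001]
force: [-1.5, -0.8, 5.7]
width: 0.001
gripper_force: 3.2
```

```bash
python3 - <<'E'
from h import *
for i in range(4):
    p=vision.get_image("side"); s=arm.observe(); print(s["position"],s["force"][2])
print(rings(p))
E
```

```text
[ 0.53036569 -0.19733986  0.05621652] 5.9148347388499145
[ 0.53039261 -0.19733545  0.05621917] 6.116650666546699
[ 0.53038427 -0.19733619  0.05622459] 6.462637770279686
[ 0.53037045 -0.19730818  0.05622059] 7.691806631987275
[([302.42, 321.42], 19), ([318.55, 358.03], 31)]
```

The middle pad gives about 6 N at 5.8 mm, so it is also a stiffer one. Release it and go to the left pad.

Call:
{"op": "play_rows", "data": {"increments": "0 0 -0.5 0 -1; 0 0 -1 0 -1; 0 0 -1.5 0 -1; 0 0 0 0 -1; 0 0 0 0 -1"}}

```text
clock: 8.22
position: [0.5306, -0.1968, 0.0867]
ee_rot: [3.135, 0.199, 0.003]
force: [0.0, 0.1, -0.0]
width: 0.003
gripper_force: 0.0
```

Call:
{"op": "play_rows", "data": {"increments": "0 -3.6 0 0 -1; 0 -3.6 0 0 -1; 0 -3.7 0 0 -1; 0 0 0 0 -1; 0 0 0 0 -1"}}

```text
clock: 8.63
position: [0.5157, -0.086, 0.0853]
ee_rot: [-3.134, -0.207, 0.002]
force: [0.2, -1.0, 0.2]
width: 0.003
gripper_force: 0.0
```

Call:
{"op": "play_rows", "data": {"increments": "0 0 0.9 0 -1; 0 0 0.9 0 -1; 0 0 0.2 0 -1; 0 0 0 0 -1; 0 0 0 0 -1"}}

```text
clock: 9.05
position: [0.5159, -0.0896, 0.0651]
ee_rot: [3.135, 0.197, -0.002]
force: [0.7, 0.6, 0.8]
width: 0.005
gripper_force: 0.0
```

Call:
{"op": "play_rows", "data": {"increments": "0 0 0.2 0 -1; 0 0 0.2 0 -1; 0 0 0.2 0 -1; 0 0 0.2 0 -1; 0 0 0.2 0 -1"}}

```text
clock: 9.47
position: [0.5166, -0.0891, 0.0559]
ee_rot: [3.135, 0.198, 0.001]
force: [0.5, -1.0, 3.7]
width: 0.005
gripper_force: 2.2
```

Call:
{"op": "play_rows", "data": {"increments": "0 0 0 0 -1; 0 0 0 0 -1; 0 0 0 0 -1; 0 0 0 0 -1; 0 0 0 0 -1"}}

```text
clock: 9.88
position: [0.5165, -0.0889, 0.0559]
ee_rot: [3.135, 0.199, 0.001]
force: [0.5, -2.1, 4.7]
width: 0.004
gripper_force: 1.8
```

```bash
python3 - <<'E'
from h import *
for i in range(4):
    p=vision.get_image("side"); s=arm.observe(); print(s["position"],s["force"][2])
print(rings(p))
E
```

```text
[ 0.51648461 -0.0888801   0.0558526 ] 3.217602078126591
[ 0.51650851 -0.08885407  0.05584464] 4.701419535062593
[ 0.51649869 -0.08881088  0.05582964] 3.573866115893432
[ 0.51647015 -0.08884014  0.05582582] 3.2248342629382307
[([288.95, 286.79], 19), ([302.33, 318.8], 30), ([318.55, 358.03], 31)]
```

The left pad gives about 3.6 N at 6.2 mm (about 0.35 N/mm), so it is clearly the softest. Release it, check its ring, then go over the left tag.

Call:
{"op": "play_rows", "data": {"increments": "0 0 -0.5 0 -1; 0 0 -1 0 -1; 0 0 -1.5 0 -1; 0 0 0 0 -1; 0 0 0 0 -1"}}

```text
clock: 10.5
position: [0.5165, -0.0884, 0.0866]
ee_rot: [-3.135, -0.2, -0.002]
force: [0.4, -0.3, 0.0]
width: 0.004
gripper_force: 0.0
```

Call:
{"op": "play_rows", "data": {"increments": "-3.5 0.2 0 0 -1; -3.5 0.2 0 0 -1; 0 0 0 0 -1; 0 0 0 0 -1; 0 0 0 0 -1"}}

```text
clock: 10.92
position: [0.4476, -0.1014, 0.0857]
ee_rot: [-3.135, -0.199, -0.0]
force: [0.1, 0.8, -0.5]
width: 0.004
gripper_force: 0.0
```

```bash
python3 - <<'E'
from h import *
p=vision.get_image("side"); s=arm.observe(); print(s["position"],s["force"][2],rings(p))
x=p["frame"][230:380,220:370]
cv2.imwrite("pics/tag.png",cv2.resize(x[...,::-1],None,fx=4,fy=4,interpolation=cv2.INTER_CUBIC))
E
```

```text
[ 0.44828451 -0.10134527  0.08577956] 0.39894652918491047 [([288.96, 284.43], 23), ([302.33, 318.8], 30), ([318.55, 358.03], 31)]
```

View pics/tag.png

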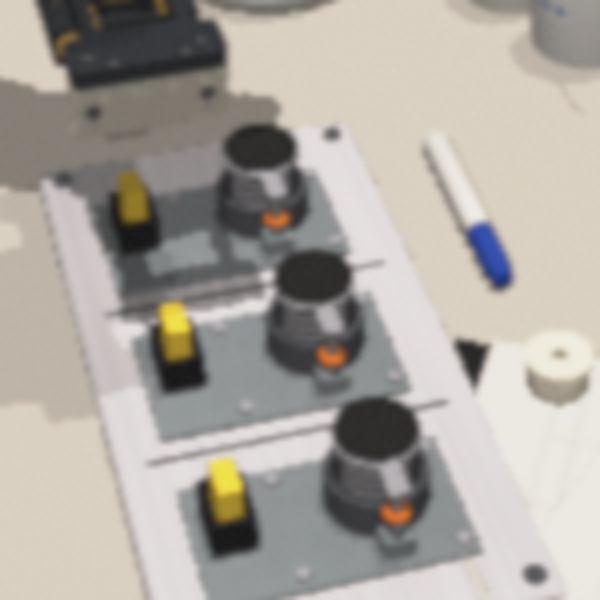

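All three rings at (277,219), (331,356) and (396,512) are raised clear of their posts; all the tags are still up and the fingers are above the left tag. Push it down.

Call:
{"op": "play_rows", "data": {"increments": "0 0 1 0 -1; 0 0 1 0 -1; 0 0 0.8 0 -1; 0 0 0.4 0 -1; 0 0 0.4 0 -1"}}

```text
clock: 11.38
position: [0.4477, -0.1013, 0.0492]
ee_rot: [-3.135, -0.2, 0.001]
force: [-1.9, 0.2, 2.8]
width: 0.008
gripper_force: 1.6
```

Call:
{"op": "play_rows", "data": {"increments": "0 0 0.4 0 -1; 0 0 0.4 0 -1; 0 0 0.3 0 -1; 0 0 0.1 0 -1; 0 0 0 0 -1"}}

```text
clock: 11.8
position: [0.4477, -0.1013, 0.0382]
ee_rot: [-3.135, -0.2, -0.001]
force: [-1.9, 3.0, 9.3]
width: 0.008
gripper_force: 4.7
```

Call:
{"op": "play_rows", "data": {"increments": "0 0 0 0 -1; 0 0 0 0 -1; 0 0 0 0 -1; 0 0 0 0 -1; 0 0 0 0 -1"}}

```text
clock: 12.22
position: [0.4477, -0.1013, 0.0382]
ee_rot: [-3.135, -0.2, -0.001]
force: [-1.9, 2.2, 9.2]
width: 0.004
gripper_force: 4.5
```

The tag is at its stop (z 38.2 mm, 9 N). Now come clear.

Call:
{"op": "play_rows", "data": {"increments": "0 0 -0.5 0 -1; 0 0 -2 0 -1; 0 0 -3.5 0 -1; 0 0 -3.5 0 -1; 0 0 -3.5 0 -1"}}

```text
clock: 12.63
position: [0.4468, -0.1018, 0.1693]
ee_rot: [-3.135, -0.199, 0.001]
force: [0.8, -0.7, -0.9]
width: 0.007
gripper_force: 0.0
```

Call:
{"op": "play_rows", "data": {"increments": "-3 0 -2 0 -1; -3 0 0 0 -1; 0 0 0 0 -1; 0 0 0 0 -1; 0 0 0 0 -1"}}

```text
clock: 13.05
position: [0.3882, -0.1094, 0.1879]
ee_rot: [3.135, 0.198, 0.001]
force: [-0.1, -1.1, -0.0]
width: 0.004
gripper_force: 0.0
```

```bash
python3 - <<'E'
from h import *
p=vision.get_image("side"); s=arm.observe(); print(s["position"],s["force"],rings(p))
hsv=cv2.cvtColor(p["frame"],cv2.COLOR_RGB2HSV)
m=((hsv[...,0]>22)&(hsv[...,0]<34)&(hsv[...,1]>150)&(hsv[...,2]>70)).astype(np.uint8)
nb,l,st,ce=cv2.connectedComponentsWithStats(m)
for i in range(1,nb):
    w=mw(p,l==i)
    if len(w)>6 and w[:,0].mean()<.5: print(len(w),w.mean(0).round(3),w.max(0).round(3))
x=p["frame"][230:380,220:370]
cv2.imwrite("pics/end.png",cv2.resize(x[...,::-1],None,fx=4,fy=4,interpolation=cv2.INTER_CUBIC))
E
```

```text
[ 0.38851108 -0.10921656  0.18775307] [ 0.0285792   0.34752407 -0.02301583] [([288.96, 284.43], 23), ([302.33, 318.8], 30), ([318.55, 358.03], 31)]
52 [ 0.446 -0.101  0.037] [ 0.453 -0.085  0.041]
82 [ 0.459 -0.214  0.046] [ 0.467 -0.199  0.053]
103 [ 0.472 -0.323  0.046] [ 0.48  -0.309  0.054]
```

View pics/end.png

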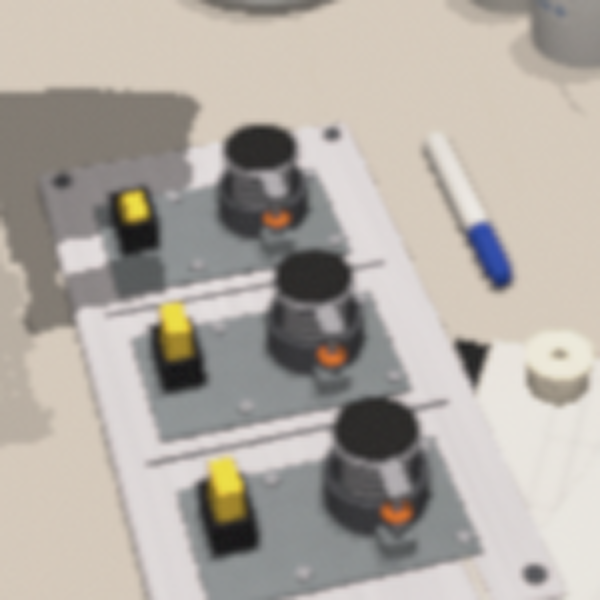

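The left tag (134,207) is fully down, the other two are up, all pads are back at rest and the arm is clear.

```bash
python3 -c "
from cell import job; print(job.sign_off())"
```

```text
the job is handed in; nothing more can be done
None
```

I pressed all three pads and found the left mount softest (about 3.6 N at 6 mm, against roughly 6 N for the middle and 8 N for the right), so I pushed its tag fully down, left the other two tags up, moved the arm clear and handed the job in at about 13 s; sign-off gave no verdict.

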